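Two guest kits on the washstand

ROBOT

A 6-joint arm with a two-finger parallel gripper is mounted at the origin on the work surface. World frame = base frame: x ahead of the robot, y to its left, z up, the work surface at z = 0. Lengths are in mm, angles in rad, forces in N, time in s.
With the tool pointing down it reaches from about 400 to 925 mm from the base axis. Payload 12.5 kg.
Tool frame: the origin (TCP) lies at the very end of the fingers, on their centre line; the grasp point (between the pads) lies 19 mm behind it; z points along the fingers, y is the line along which they close (so a half turn about z gives the same grasp; the last joint's range is limited). The gripper opens to 95 mm and grips with 3 to 60 N. Pads are 20 mm wide; open, the fingers measure 119 mm over their backs; the gripper's body (75 mm by 180 mm) begins 59 mm behind the grasp point.
Start: joints at [-1.412, 0.491, 1.559, -0, 1.092, -0.106], TCP at [163.595, -603.227, 214.661] pointing down, gripper open.
Joint ranges: [-3.1, 3.1], [-0.84, 2.19], [0.05, 2.79], [-1.13, 4.28], [0.06, 2.93], [-2.69, 2.69]. Speed limits (rad/s): [2.22, 2.22, 2.79, 3.14, 3.14, 3.14].

INTERFACE

Orientations are given as [roll, pitch, yaw] about the fixed x, y, z axes, in that order (R = Rz(yaw) Ry(pitch) Rx(roll)).
In Python, from cell import env gives the robot as it stands.
- The arm moves only by the shell command python3 steer.py 'ROWS'. ROWS is a JSON list of rows, 1 to 5 of them, each of 5 numbers: dx, dy, dz in mm, then a turn about the tool's z in rad, then the opening from 0.0 (shut) to 1.0 (fully open); each row is the pose to reach, as a shift and turn from the pose commanded when the command began, along the tool's axes at that moment; what a row does not reach only later rows make up. A row lasts 1/12 s, in which the tool goes at most 41.7 mm and 0.125 rad, less where a joint would pass 70% of its speed; a pose out of reach is approached as far as the arm can. The fingers move at their own pace and stop on an object; the grip force is fixed at half the most. Time passes only in rows, so rows that do not move let the fingers close. It prints the time, the measured TCP pose, the force, the opening and the grip force at its end.
- env.state(): the state, without advancing time (a new reading comes with each control period).
- env.read_camera(name): name is "side" or "top"; returns (picture, depth): 384x512x3 uint8, red, green, blue; 384x512 float32, mm along the optical axis (not along the pixel's ray), 0 where there is no reading.
- env.camera_info(name): a dict with "vertical_fov" (degrees; the focal length in pixels is half the picture's height over the tangent of half this angle, whatever the lens; pixels are square), "cx", "cy" (the principal point, pixels), "origin" and "attitude" of the camera in the world. Camera axes: x right, y down, z forward; pixel columns grow to the right and rows downward; lengths in mm; the calibration is good to about 2 mm. A picture is of the moment at which its call begins. camera_info takes no time and is no camera call.
- env.job_done(): hands the job in; it is judged then, once.
The state is a dict: "t": time; "joints": joint angles; "qvel": joint speeds; "tau": joint torques, N m; "eef_pos": TCP position; "tcp_rot": TCP orientation; "ft_force": force on the tool from outside, world axes, zero at the start; "moment": the same for the moment, N m; "opening": opening from 0.0 (shut) to 1.0 (fully open); "grip_force": force on a finger pad.
Only numpy, scipy, OpenCV 4.12 (cv2) and the standard library are available. Lean on these libraries where they do the work, as an engineer would, in place of code of your own. Each camera call takes 0.05 s, during which the arm holds its last target. There are 200 camera calls.

TASK

Make up the two guest kits: in the blue tray, stand the amber bottle in the small compartment and lay the red soap case flat in the large one; in the dark wooden tray, stand the white bottle in the small compartment and the cream jar upright in the large one. Each thing must rest right way up on its compartment's floor, set down rather than dropped. Leave the green bottle, the grey soap case and the nail brush standing where they are.

Things in the scene. Friction and masses are not known exactly. Their poses are not given: they have to be found in the camera images.
- tray_blue: Blue plastic tray, fixed to the counter, 90 x 197 mm and 12 mm high; floor 4 mm thick, walls 5 mm thick. Origin: centre of its underside, z up, long side along its y. A cross wall (centre at y = +19 mm) parts it into a small compartment with a white floor (inside 80 mm in x by 72 mm in y, centre at y = +57.5 mm) and a large one (80 by 110 mm, centre at y = -38.5 mm).
- tray_wood: Dark brown wooden tray, fixed to the counter, 90 x 197 mm and 12 mm high; floor 4 mm thick, walls 5 mm thick. Origin: centre of its underside, z up, long side along its y. A cross wall (centre at y = +19 mm) parts it into a small compartment with a white floor (inside 80 mm in x by 72 mm in y, centre at y = +57.5 mm) and a large one (80 by 110 mm, centre at y = -38.5 mm).
- bottle_amber: Amber (brown) glass bottle, standing: round body 46 mm across, straight up to 60 mm, then a shoulder and a black cap 28 mm across, 90 mm tall in all, about 90 g. Origin: centre of its underside, z up.
- bottle_white: White bottle, standing: round body 46 mm across, straight up to 60 mm, then a shoulder and a blue cap 28 mm across, 90 mm tall in all, about 90 g. Origin: centre of its underside, z up.
- jar: White cream jar with a copper lid, round, 56 mm across and straight-sided, 42 mm high, about 120 g. Origin: centre of its underside, z up.
- soap_red: Red soap case, a closed box with rounded edges and a thin white seam round it, 85 mm (its x) by 52 mm (its y), 32.5 mm high, about 70 g. Origin: centre of its underside, z up.
- bottle_green: Green bottle, standing: round body 46 mm across, straight up to 60 mm, then a shoulder and a white cap 28 mm across, 90 mm tall in all, about 90 g. Origin: centre of its underside, z up. Belongs to no kit.
- soap_grey: Grey soap case, a closed box with rounded edges and a thin white seam round it, 85 mm (its x) by 52 mm (its y), 32.5 mm high, about 70 g. Origin: centre of its underside, z up. Belongs to no kit.
- nail_brush: Wooden nail brush lying bristles down, 80 mm (its x) by 36 mm (its y), 43 mm high with its handle bow. Origin: centre of its underside, z up. Belongs to no kit.

How it is judged (in metres and radians):
At the end, for the whole second after the job is handed in: Each item at rest (< 0.02 m/s), upright (0.1 rad), underside < 8 mm above the tray's underside, centre off its compartment's centre in tray x, y by at most 19, 15 mm (bottles, small ones), 16, 16 (red case, large, blue tray), 14, 29 (jar, large, wood tray); amber bottle blue, white one wood (x of bottle_amber in the frame of tray_blue between -0.019 and 0.019 m and y of bottle_amber in the frame of tray_blue between 0.0425 and 0.0725 m and z of each of bottle_amber, soap_red in the frame of tray_blue below 0.008 m and angle between each of bottle_amber, soap_red, bottle_white, jar's own z axis and vertical below 0.1 rad and linear speed of each of bottle_amber, soap_red, bottle_white, jar below 0.02 m/s and x of soap_red in the frame of tray_blue between -0.016 and 0.016 m and y of soap_red in the frame of tray_blue between -0.0545 and -0.0225 m and x of bottle_white in the frame of tray_wood between -0.019 and 0.019 m and y of bottle_white in the frame of tray_wood between 0.0425 and 0.0725 m and z of each of bottle_white, jar in the frame of tray_wood below 0.008 m and x of jar in the frame of tray_wood between -0.014 and 0.014 m and y of jar in the frame of tray_wood between -0.0675 and -0.0095 m); the robot touches nothing.
It fails at once if a thing that belongs to no kit (green bottle, grey soap case, nail brush) is shifted by more than 20 mm (distance of any of bottle_green, soap_grey, nail_brush from where it was at the start of the episode above 0.02 m).
It fails at once if one of those things is tipped over (angle between any of bottle_green, soap_grey, nail_brush's own z axis and vertical above 0.5 rad).
It fails at once if a kit item is dropped (falls free, faster than 0.7 m/s, a drop of about 25 mm) ((linear speed of bottle_amber above 0.7 m/s and contact force between each of the fingers, the arm and bottle_amber below 0.05 N) or (linear speed of bottle_white above 0.7 m/s and contact force between each of the fingers, the arm and bottle_white below 0.05 N) or (linear speed of jar above 0.7 m/s and contact force between each of the fingers, the arm and jar below 0.05 N) or (linear speed of soap_red above 0.7 m/s and contact force between each of the fingers, the arm and soap_red below 0.05 N)).
It also fails if it takes over 109 s, if anything falls off the work surface, if the arm or the gripper's body presses on something with over 40 N, if the wrist force passes 120 N, or if a joint passes its speed limit or range.

## Working session

There is one attempt and no reset: what is moved stays moved. The work goes in short steps, Python scripts to look and compute and a shell command to move; the robot and the scene stay as the last step left them, time stands still between calls to the robot, and variables do not carry over. Pictures are saved under pics/ and viewed, at most 14 in all, crops included, and the job is handed in when it is done.

```bash
ls; mkdir -p pics
python3 - <<'E'
from cell import env
import cv2,numpy as np
s=env.state();print({k:np.round(v,3).tolist() for k,v in s.items()})
for n in("top","side"):
    p,d=env.read_camera(n);print(n,env.camera_info(n))
    cv2.imwrite(f"pics/{n}0.png",p[...,::-1]);np.save(f"pics/{n}0.npy",d)
E
```

```text
cell.py
pics
steer.py
{'t': 0.0, 'joints': [-1.412, 0.492, 1.559, -0.0, 1.092, -0.106], 'qvel': [0.003, -0.0, 0.0, -0.002, -0.0, 0.001], 'tau': [0.004, -61.264, -25.818, 0.069, 0.048, -0.0], 'eef_pos': [163.551, -602.967, 214.063], 'tcp_rot': [-3.14, -0.0, 0.265], 'ft_force': [-0.499, -1.049, 0.688], 'moment': [0.008, 0.016, 0.014], 'grip_force': 0.0, 'opening': 1.0}
top {'vertical_fov': 52.01436804205493, 'cx': 258.22999171927034, 'cy': 189.93640238720488, 'origin': array([ 477.8695536 ,    3.48560408, 1055.48072796]), 'attitude': array([-3.06709839, -0.02095499, -1.55978964])}
side {'vertical_fov': 57.12207961651353, 'cx': 246.34592288091534, 'cy': 189.68605777947084, 'origin': array([ 311.1943777 , -448.35584196,  657.97439403]), 'attitude': array([-2.47291752,  0.01499635, -0.55866009])}
```
View pics/top0.png

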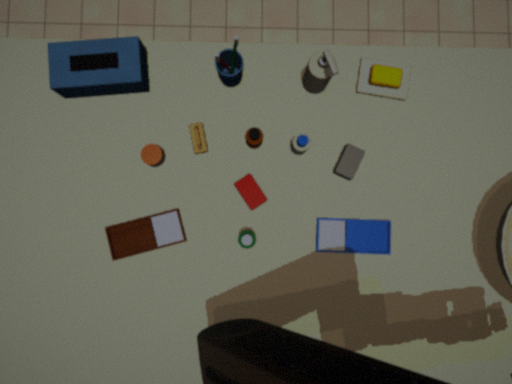

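View pics/side0.png

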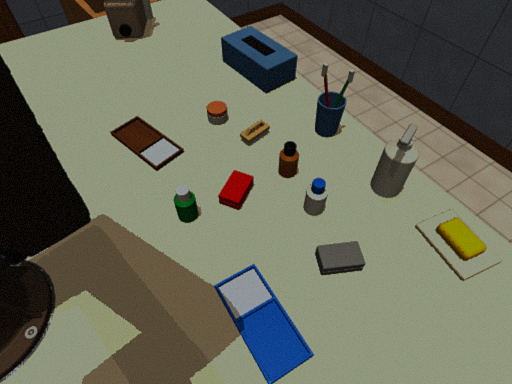

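Top view shows amber (255,137), white (300,143), jar (152,154), red case (251,191), green (247,238), grey (349,161), brush (199,138), blue tray (353,236) and wood tray (146,233), all unobstructed. The side view agrees with this.

Create h.py:
```python
import numpy as np,cv2
from scipy.spatial.transform import Rotation as R
from cell import env
def cloud(n,d):
    """world xyz per pixel"""
    c=env.camera_info(n);f=d.shape[0]/2/np.tan(np.radians(c["vertical_fov"])/2)
    v,u=np.mgrid[:d.shape[0],:d.shape[1]]
    P=np.dstack([(u-c["cx"])/f*d,(v-c["cy"])/f*d,d])
    return P@R.from_euler("xyz",c["attitude"]).as_matrix().T+c["origin"]
def rect(P):
    return cv2.minAreaRect(P[:,:2].astype(np.float32))
```

```bash
cat > m.py <<'E'
from h import *
import sys
for n in("top","side"):
    P=cloud(n,np.load(f"pics/{n}0.npy"));im=cv2.imread(f"pics/{n}0.png")
    W={"top":dict(amber=(255,137),white=(301,143),jar=(152,154),red=(251,191),green=(247,238),grey=(349,161),brush=(199,138),blue=(353,236),wood=(146,233)),
     "side":dict(amber=(289,160),white=(316,197),jar=(217,113),red=(237,189),green=(186,204),grey=(340,257),brush=(255,132),blue=(263,322),wood=(147,142))}[n]
    T=dict(amber=90,white=90,green=90,jar=42,red=32.5,grey=32.5,brush=43,blue=12,wood=12)
    tab=P[(abs(P[...,2])<15)&(P[...,0]>300)&(P[...,0]<800)&(abs(P[...,1])<400)]
    print(n,"table z",np.median(tab[:,2]))
    for k,(u,v) in W.items():
        r=60 if k in("blue","wood") else 26
        Q=P[v-r:v+r,u-r:u+r].reshape(-1,3);c=P[v,u,:2]
        h=T[k];near=np.linalg.norm(Q[:,:2]-c,axis=1)<(125 if r==60 else 60)
        S=Q[near&(Q[:,2]>(h-6 if h>12 else 6.5))&(Q[:,2]<h+8)]
        if len(S)<5: print(k,"few",P[v,u]);continue
        q=rect(S);print(k,len(S),"z",np.percentile(S[:,2],[50,95]).round(1),"mean",S[:,:2].mean(0).round(1),"rect",np.round(q[0],1),np.round(q[1],1),round(q[2],1))
E
python3 m.py
```

```text
top table z -1.4574406889651073
amber 96 z [88.5 91.8] mean [693.1  -4.3] rect [692.9  -3.9] [25.1 24.9] 0.7
white 96 z [88.1 90.5] mean [ 678.2 -125.8] rect [ 679.  -125.8] [26.  25.7] 13.7
jar 359 z [40.6 43.7] mean [644.8 260.9] rect [645.4 261.1] [53.6 54.5] 65.9
red 617 z [30.3 33.2] mean [551.9   2.8] rect [552.1   2.7] [84.5 51. ] 34.4
green 100 z [88.1 91. ] mean [429.7  10.6] rect [429.9  10.1] [24.4 24.5] 0.4
grey 592 z [30.  32.8] mean [ 635.8 -258.2] rect [ 635.5 -258.5] [51.6 85.4] 65.0
brush 66 z [40.3 43.3] mean [692.3 143. ] rect [692.  142.9] [51.5  9.2] 12.4
blue 480 z [ 9.6 13. ] mean [ 438.6 -268.6] rect [ 438.7 -272.2] [197.6  90. ] 88.4
wood 557 z [10.1 13.6] mean [438.4 275.3] rect [437.9 278. ] [ 90.  198.2] 15.5
side table z 0.9864417509571695
amber 104 z [90.5 92.2] mean [692.7  -8.6] rect [693.4  -8.2] [27.2 25.9] 37.2
white 130 z [90.3 91.9] mean [ 677.3 -129.5] rect [ 678.  -128.7] [26.8 27.1] 53.7
jar 240 z [42.5 44.6] mean [643.9 255.4] rect [645.1 257.7] [53.5 53.8] 51.7
red 685 z [32.6 34.5] mean [550.4  -2.7] rect [552.3  -0.7] [84.7 52.2] 33.3
green 133 z [90.4 92.3] mean [429.4   6.5] rect [430.3   8.1] [27.3 24.9] 64.3
grey 1062 z [32.5 34.4] mean [ 633.9 -262.3] rect [ 635.2 -260.8] [52.5 84.7] 65.0
brush 60 z [41.9 44.4] mean [692.5 139.2] rect [692.8 139.8] [52.6 11.2] 7.8
blue 1530 z [11.9 14.3] mean [ 438.6 -276.2] rect [ 439.  -274.4] [197.7  90.5] 88.4
wood 752 z [11.1 14.3] mean [440.  266.8] rect [438.7 275.8] [ 92.1 200.9] 15.6
```

```bash
cat > go.py <<'E'
import sys,numpy as np
from h import env,R
a=[float(v) for v in sys.argv[1:]]
s=env.state();M=R.from_euler("xyz",s["tcp_rot"]).as_matrix()
d=M.T@(np.array(a[:3])-s["eef_pos"]);yaw=s["tcp_rot"][2]
t=-((a[3]-yaw+np.pi/2)%np.pi-np.pi/2) if len(a)>3 else 0
print("pos",s["eef_pos"].round(1),"yaw",round(yaw,3),"t",s["t"],"need",d.round(1),"turn",round(t,3),"rows",np.linalg.norm(d)/41.7)
E
python3 go.py 693 -6 150 .265
python3 steer.py '[[34,-22,0,0,1],[67,-44,0,0,1],[100,-66,0,0,1],[133,-87,0,0,1],[166,-109,0,0,1]]'; python3 go.py 693 -6 150
```

```text
pos [ 163.5 -603.   214.1] yaw 0.265 t 0.1 need [ 667.2 -437.6   64.6] turn -0.0 rows 19.197504414292425
t: 0.52
eef_pos: [296.1, -453.0, 214.4]
tcp_rot: [-3.141, 0.0, 0.264]
ft_force: [0.9, 0.2, 0.2]
opening: 0.997
grip_force: 0.0
pos [ 296.1 -453.   214.4] yaw 0.264 t 0.5167 need [ 499.9 -327.8   64.5] turn 0 rows 14.419157186707624
```

```bash
python3 steer.py '[[34,-22,0,0,1],[67,-44,0,0,1],[100,-66,0,0,1],[133,-87,0,0,1],[166,-109,0,0,1]]' >/dev/null
python3 steer.py '[[34,-22,0,0,1],[67,-44,0,0,1],[100,-66,0,0,1],[133,-87,0,0,1],[166,-109,0,0,1]]' >/dev/null; python3 go.py 693 -6 150
```

```text
pos [ 559.6 -155.5  214.5] yaw 0.265 t 1.35 need [ 167.9 -109.4   64.4] turn 0 rows 5.0473175524298055
```

```bash
python3 steer.py '[[34,-22,12,0,1],[67,-44,24,0,1],[100,-66,36,0,1],[133,-87,50,0,1],[166,-109,64,0,1]]' >/dev/null
python3 steer.py '[[0,0,0,0,1],[0,0,0,0,1]]' >/dev/null; python3 go.py 693 -6 25
```

```text
pos [690.1  -7.2 148.8] yaw 0.268 t 1.9333 need [  3.4  -0.2 123.7] turn 0 rows 2.9686826910459825
```

```bash
python3 steer.py '[[3,0,30,0,1],[3,0,60,0,1],[3,0,90,0,1],[3,0,112,0,1],[3,0,123,0,1]]'
python3 steer.py '[[0,0,0,0,1],[0,0,0,0,0.3],[0,0,0,0,0.3],[0,0,0,0,0.3],[0,0,0,0,0.3]]'
python3 steer.py '[[0,0,0,0,0.3],[0,0,0,0,0.3],[0,0,0,0,0.3]]'
```

```text
t: 2.35
eef_pos: [691.3, -9.3, 25.4]
tcp_rot: [-3.141, 0.003, 0.264]
ft_force: [-0.1, -0.0, -0.8]
opening: 0.999
grip_force: 0.0
t: 2.77
eef_pos: [693.6, -8.3, 29.3]
tcp_rot: [3.141, -0.002, 0.265]
ft_force: [-0.3, 0.1, -0.5]
opening: 0.775
grip_force: 0.0
t: 3.02
eef_pos: [693.1, -8.1, 28.0]
tcp_rot: [3.141, -0.0, 0.265]
ft_force: [0.0, 0.4, 0.5]
opening: 0.57
grip_force: 0.0
```

```bash
python3 steer.py '[[0,0,0,0,0.3],[0,0,0,0,0.3],[0,0,0,0,0.3],[0,0,0,0,0.3],[0,0,0,0,0.3]]';python3 go.py 693 -6 150
```

```text
t: 3.43
eef_pos: [693.0, -8.1, 27.9]
tcp_rot: [3.142, -0.0, 0.265]
ft_force: [-0.7, 0.3, 3.2]
opening: 0.479
grip_force: 30.0
pos [693.   -8.1  27.9] yaw 0.265 t 3.4333 need [   0.5   -2.  -122.1] turn 0 rows 2.9296110951165653
```

```bash
python3 steer.py '[[0,0,-20,0,0.3],[0,0,-50,0,0.3],[0,0,-80,0,0.3],[0,0,-108,0,0.3],[0,0,-122,0,0.3]]';python3 go.py 440.4 -215.8 150
```

```text
t: 3.85
eef_pos: [693.9, -8.3, 153.2]
tcp_rot: [3.14, -0.003, 0.265]
ft_force: [0.8, -0.2, -1.0]
opening: 0.483
grip_force: 30.0
pos [693.9  -8.3 153.2] yaw 0.265 t 3.85 need [-299.   133.9    2.4] turn 0 rows 7.856328648150065
```

```bash
python3 steer.py '[[-20,9,0,0,0.3],[-50,22,0,0,0.3],[-83,37,0,0,0.3],[-116,52,0,0,0.3],[-149,67,0,0,0.3]]' >/dev/null
python3 steer.py '[[-33,15,0,0,0.3],[-66,30,0,0,0.3],[-99,45,0,0,0.3],[-128,57,0,0,0.3],[-149,66,0,0,0.3]]' >/dev/null
python3 steer.py '[[0,0,0,0,0.3],[0,0,0,0,0.3],[0,0,0,0,0.3],[0,0,0,0,0.3]]';python3 go.py 440.4 -215.8 32
```

```text
t: 5.02
eef_pos: [440.8, -214.1, 149.7]
tcp_rot: [3.141, -0.0, 0.266]
ft_force: [0.7, -0.3, -1.0]
opening: 0.478
grip_force: 30.0
pos [ 440.8 -214.1  149.7] yaw 0.266 t 5.0167 need [ -0.9   1.5 117.7] turn 0 rows 2.8225734896963295
```

```bash
python3 steer.py '[[-1,1,30,0,0.3],[-1,1,60,0,0.3],[-1,1,85,0,0.3],[-1,1,102,0,0.3],[-1,1,111,0,0.3]]' >/dev/null
python3 steer.py '[[0,0,0,0,0.3],[0,0,0,0,0.3],[0,0,0,0,0.3]]'
python3 steer.py '[[0,0,1,0,0.3],[0,0,2,0,0.3],[0,0,3,0,0.3],[0,0,4,0,0.3],[0,0,4,0,0.3]]'
```

```text
t: 5.68
eef_pos: [440.1, -215.8, 39.6]
tcp_rot: [3.14, -0.001, 0.265]
ft_force: [1.0, 0.1, -1.0]
opening: 0.478
grip_force: 30.0
t: 6.1
eef_pos: [439.5, -215.7, 34.8]
tcp_rot: [3.141, -0.0, 0.265]
ft_force: [0.2, 0.6, -0.6]
opening: 0.479
grip_force: 30.0
```

```bash
python3 steer.py '[[0,0,1,0,0.3],[0,0,2,0,0.3],[0,0,3,0,0.3],[0,0,3,0,0.3],[0,0,3,0,0.3]]'
```

```text
t: 6.52
eef_pos: [439.5, -215.8, 31.8]
tcp_rot: [3.141, -0.0, 0.265]
ft_force: [-1.0, 0.6, 1.3]
opening: 0.483
grip_force: 30.0
```

```bash
python3 steer.py '[[0,0,0.5,0,0.3],[0,0,0.5,0,0.6],[0,0,0.5,0,0.8],[0,0,0.5,0,1],[0,0,0.5,0,1]]'
python3 steer.py '[[0,0,0,0,1],[0,0,0,0,1],[0,0,0,0,1],[0,0,-10,0,1],[0,0,-30,0,1]]'
python3 steer.py '[[0,0,-30,0,1],[0,0,-60,0,1],[0,0,-90,0,1],[0,0,-100,0,1],[0,0,-100,0,1]]'
python3 go.py 678 -129 150 .265
```

```text
t: 6.93
eef_pos: [439.5, -215.7, 31.2]
tcp_rot: [3.142, 0.0, 0.265]
ft_force: [-0.5, -0.0, 0.0]
opening: 0.704
grip_force: 0.0
t: 7.35
eef_pos: [438.7, -215.2, 60.6]
tcp_rot: [-3.139, 0.002, 0.265]
ft_force: [0.5, -0.9, 0.3]
opening: 0.991
grip_force: 0.0
t: 7.77
eef_pos: [440.3, -216.2, 164.5]
tcp_rot: [3.137, -0.004, 0.265]
ft_force: [0.5, -0.0, 0.4]
opening: 0.998
grip_force: 0.0
pos [ 440.3 -216.2  164.5] yaw 0.265 t 7.7667 need [252.2 -22.   15.3] turn -0.0 rows 6.080981388766356
```

```bash
python3 steer.py '[[20,-2,0,0,1],[50,-4,0,0,1],[84,-7,0,0,1],[118,-10,0,0,1],[152,-13,0,0,1]]' >/dev/null
python3 steer.py '[[34,-3,4,0,1],[66,-6,8,0,1],[88,-8,12,0,1],[100,-10,15,0,1],[100,-10,15,0,1]]' >/dev/null
python3 steer.py '[[0,0,0,0,1],[0,0,0,0,1],[0,0,0,0,1]]'; python3 go.py 678 -127.5 27
```

```text
t: 8.85
eef_pos: [675.9, -128.1, 146.4]
tcp_rot: [-3.142, 0.0, 0.264]
ft_force: [-0.4, -0.1, -0.7]
opening: 1.001
grip_force: 0.0
pos [ 675.9 -128.1  146.4] yaw 0.264 t 8.85 need [  2.2  -0.  119.4] turn 0 rows 2.863335075855838
```

```bash
python3 steer.py '[[2,0,30,0,1],[2,0,60,0,1],[2,0,90,0,1],[2,0,110,0,1],[2,0,119,0,1]]' >/dev/null
python3 steer.py '[[0,0,0,0,1],[0,0,0,0,0.6],[0,0,0,0,0.3],[0,0,0,0,0.3],[0,0,0,0,0.3]]' >/dev/null
python3 steer.py '[[0,0,0,0,0.3],[0,0,0,0,0.3],[0,0,0,0,0.3],[0,0,0,0,0.3],[0,0,0,0,0.3]]'
python3 steer.py '[[0,0,0,0,0.3],[0,0,0,0,0.3],[0,0,0,0,0.3]]'
```

```text
t: 10.1
eef_pos: [678.6, -127.1, 27.3]
tcp_rot: [3.141, -0.0, 0.265]
ft_force: [-0.9, -0.2, 0.9]
opening: 0.474
grip_force: 30.0
t: 10.35
eef_pos: [678.6, -127.1, 27.3]
tcp_rot: [3.142, -0.0, 0.265]
ft_force: [-0.1, 0.3, 1.8]
opening: 0.47
grip_force: 30.0
```

```bash
python3 steer.py '[[0,0,-20,0,0.3],[0,0,-50,0,0.3],[0,0,-80,0,0.3],[0,0,-108,0,0.3],[0,0,-123,0,0.3]]'
python3 steer.py '[[0,0,0,0,0.3],[0,0,0,0,0.3]]' >/dev/null; python3 go.py 453.7 221.5 150
```

```text
t: 10.77
eef_pos: [679.4, -127.2, 153.6]
tcp_rot: [3.14, -0.003, 0.265]
ft_force: [0.7, -0.1, -0.7]
opening: 0.475
grip_force: 30.0
pos [ 678.5 -127.   150.2] yaw 0.265 t 10.9333 need [-125.8 -395.2   -0. ] turn 0 rows 9.94602565958268
```

```bash
python3 steer.py '[[-6,-18,0,0,0.3],[-15,-47,0,0,0.3],[-25,-78,0,0,0.3],[-35,-110,0,0,0.3],[-45,-142,0,0,0.3]]' >/dev/null
python3 steer.py '[[-10,-32,0,0,0.3],[-20,-64,0,0,0.3],[-30,-96,0,0,0.3],[-40,-128,0,0,0.3],[-50,-160,0,0,0.3]]' >/dev/null
python3 steer.py '[[-10,-32,0,0,0.3],[-20,-60,0,0,0.3],[-26,-82,0,0,0.3],[-31,-93,0,0,0.3],[-31,-93,0,0,0.3]]' >/dev/null
python3 steer.py '[[0,0,0,0,0.3],[0,0,0,0,0.3],[0,0,0,0,0.3],[0,0,0,0,0.3]]';python3 go.py 453.7 221.5 31.5
```

```text
t: 12.52
eef_pos: [454.1, 220.4, 150.0]
tcp_rot: [3.141, 0.0, 0.263]
ft_force: [0.3, -0.3, -2.2]
opening: 0.471
grip_force: 30.0
pos [454.1 220.4 150. ] yaw 0.263 t 12.5167 need [-1.000e-01 -1.200e+00  1.185e+02] turn 0 rows 2.8419457973548563
```

```bash
python3 steer.py '[[0,-1,30,0,0.3],[0,-1,60,0,0.3],[0,-1,85,0,0.3],[0,-1,104,0,0.3],[0,-1,113,0,0.3]]' >/dev/null
python3 steer.py '[[0,0,0,0,0.3],[0,0,0,0,0.3],[0,0,0,0,0.3],[0,0,0,0,0.3]]'
python3 steer.py '[[0,0,1,0,0.3],[0,0,2,0,0.3],[0,0,3,0,0.3],[0,0,4,0,0.3],[0,0,4,0,0.3]]'
```

```text
t: 13.27
eef_pos: [454.0, 222.3, 38.4]
tcp_rot: [-3.142, -0.002, 0.265]
ft_force: [-0.9, 0.2, -1.9]
opening: 0.476
grip_force: 30.0
t: 13.68
eef_pos: [453.3, 222.1, 33.1]
tcp_rot: [3.141, 0.0, 0.265]
ft_force: [0.9, 0.1, -0.1]
opening: 0.474
grip_force: 30.0
```

```bash
python3 steer.py '[[0,0,1,0,0.3],[0,0,2,0,0.3],[0,0,2,0,0.3],[0,0,2,0,0.3]]'
python3 steer.py '[[0,0,0,0,0.5],[0,0,0,0,0.7],[0,0,0,0,1],[0,0,0,0,1],[0,0,0,0,1]]'
python3 steer.py '[[0,0,0,0,1],[0,0,0,0,1],[0,0,0,0,1],[0,0,-10,0,1],[0,0,-30,0,1]]' >/dev/null
python3 steer.py '[[0,0,-30,0,1],[0,0,-60,0,1],[0,0,-80,0,1],[0,0,-90,0,1],[0,0,-90,0,1]]' >/dev/null
python3 go.py 645 259.5 120 1.84
```

```text
t: 14.02
eef_pos: [453.4, 222.2, 31.3]
tcp_rot: [3.142, -0.0, 0.265]
ft_force: [-0.7, 0.1, 2.1]
opening: 0.477
grip_force: 30.0
t: 14.43
eef_pos: [453.3, 222.2, 31.2]
tcp_rot: [3.141, 0.0, 0.265]
ft_force: [-0.6, -0.2, 0.7]
opening: 0.724
grip_force: 0.0
pos [454.1 222.4 153.5] yaw 0.265 t 15.2667 need [193.8  14.2  34.3] turn 1.566 rows 4.732913055628056
```

```bash
python3 steer.py '[[30,2,0,-0.1,1],[70,5,0,-0.22,1],[110,8,0,-0.34,1],[150,11,0,-0.46,1],[180,13,0,-0.58,1]]' >/dev/null
python3 steer.py '[[0,0,0,-0.12,1],[0,0,0,-0.24,1],[0,0,0,-0.36,1],[0,0,0,-0.48,1],[0,0,0,-0.6,1]]'
python3 go.py 645 259.5 120 1.84
```

```text
t: 16.1
eef_pos: [630.0, 256.5, 149.0]
tcp_rot: [-3.139, 0.001, 1.451]
ft_force: [-0.5, 0.3, -0.1]
opening: 1.002
grip_force: 0.0
pos [630.  256.5 149. ] yaw 1.451 t 16.1 need [ 4.8 14.6 29. ] turn -0.389 rows 0.7875780755115815
```

```bash
python3 steer.py '[[1,5,10,-0.12,1],[3,10,20,-0.24,1],[5,14,29,-0.36,1],[5,14,29,-0.39,1],[5,14,29,-0.39,1]]' >/dev/null
python3 steer.py '[[0,0,0,0,1],[0,0,0,0,1],[0,0,0,0,1]]' >/dev/null
python3 go.py 645 259.5 14 1.84
```

```text
pos [644.9 259.9 122.1] yaw 1.834 t 16.7667 need [ -0.4  -0.  108.1] turn -0.006 rows 2.5914233382152254
```

```bash
python3 steer.py '[[0,0,30,0,1],[0,0,60,0,1],[0,0,82,0,1],[0,0,98,0,1],[0,0,107,0,1]]' >/dev/null
python3 steer.py '[[0,0,0,0,1],[0,0,0,0,0.6],[0,0,0,0,0.4],[0,0,0,0,0.4],[0,0,0,0,0.4]]' >/dev/null
python3 steer.py '[[0,0,0,0,0.4],[0,0,0,0,0.4],[0,0,0,0,0.4],[0,0,0,0,0.4],[0,0,0,0,0.4]]'
```

```text
t: 18.02
eef_pos: [645.1, 260.0, 15.5]
tcp_rot: [3.141, 0.0, 1.835]
ft_force: [-0.7, -0.4, 3.0]
opening: 0.582
grip_force: 30.0
```

```bash
python3 steer.py '[[0,0,-20,0,0.4],[0,0,-50,0,0.4],[0,0,-80,0,0.4],[0,0,-105,0,0.4],[0,0,-115,0,0.4]]'
python3 steer.py '[[0,0,0,0,0.4],[0,0,0,0,0.4]]' >/dev/null; python3 go.py 428 314 130 1.84
```

```text
t: 18.43
eef_pos: [646.0, 260.3, 133.8]
tcp_rot: [3.137, -0.0, 1.835]
ft_force: [0.6, 0.1, -1.4]
opening: 0.585
grip_force: 30.0
pos [644.7 259.8 129.3] yaw 1.835 t 18.6 need [ 108.9 -195.    -0.6] turn -0.005 rows 5.355706092253432
```

```bash
python3 steer.py '[[8,-15,0,0,0.4],[23,-42,0,0,0.4],[39,-70,0,0,0.4],[55,-99,0,0,0.4],[71,-128,0,0,0.4]]' >/dev/null
python3 steer.py '[[15,-28,0,0,0.4],[29,-52,0,0,0.4],[36,-64,0,0,0.4],[38,-67,0,0,0.4],[38,-67,0,0,0.4]]' >/dev/null
python3 steer.py '[[0,0,0,0,0.4],[0,0,0,0,0.4],[0,0,0,0,0.4],[0,0,0,0,0.4]]';python3 go.py 428 314 19.5
```

```text
t: 19.77
eef_pos: [429.1, 313.9, 130.0]
tcp_rot: [-3.142, 0.0, 1.834]
ft_force: [-0.1, 0.7, -1.1]
opening: 0.583
grip_force: 30.0
pos [429.1 313.9 130. ] yaw 1.834 t 19.7667 need [  0.4  -1.  110.5] turn 0 rows 2.649676824878259
```

```bash
python3 steer.py '[[0,-1,30,0,0.4],[0,-1,58,0,0.4],[0,-1,80,0,0.4],[0,-1,97,0,0.4],[0,-1,105,0,0.4]]' >/dev/null
python3 steer.py '[[0,0,0,0,0.4],[0,0,0,0,0.4],[0,0,0,0,0.4],[0,0,0,0,0.4]]'
python3 steer.py '[[0,0,1,0,0.4],[0,0,2,0,0.4],[0,0,3,0,0.4],[0,0,3,0,0.4],[0,0,3,0,0.4]]'
```

```text
t: 20.52
eef_pos: [427.9, 314.3, 26.3]
tcp_rot: [3.14, -0.0, 1.835]
ft_force: [-0.2, 0.5, -1.6]
opening: 0.586
grip_force: 30.0
t: 20.93
eef_pos: [427.3, 314.0, 22.2]
tcp_rot: [-3.142, 0.0, 1.835]
ft_force: [-0.1, -0.2, -0.5]
opening: 0.585
grip_force: 30.0
```

```bash
python3 steer.py '[[0,0,1,0,0.4],[0,0,2,0,0.4],[0,0,2.5,0,0.4],[0,0,2.5,0,0.4],[0,0,2.5,0,0.4]]'
python3 go.py 428 314 19.5
```

```text
t: 21.35
eef_pos: [427.4, 314.0, 19.6]
tcp_rot: [-3.141, 0.0, 1.835]
ft_force: [-0.6, -0.1, -1.6]
opening: 0.585
grip_force: 30.0
pos [427.4 314.   19.6] yaw 1.835 t 21.35 need [-0.1  0.6  0.1] turn 0 rows 0.015562730778292988
```

```bash
python3 steer.py '[[0,0,0.5,0,0.4],[0,0,1,0,0.4],[0,0,1,0,0.4],[0,0,1,0,0.4]]'
python3 steer.py '[[0,0,0,0,0.6],[0,0,0,0,0.7],[0,0,0,0,0.85],[0,0,0,0,1],[0,0,0,0,1]]'
python3 steer.py '[[0,0,0,0,1],[0,0,0,0,1],[0,0,-5,0,1],[0,0,-20,0,1],[0,0,-45,0,1]]' >/dev/null
python3 steer.py '[[0,0,-30,0,1],[0,0,-60,0,1],[0,0,-85,0,1],[0,0,-90,0,1],[0,0,-90,0,1]]' >/dev/null
python3 go.py 552 1 120 .592
```

```text
t: 21.68
eef_pos: [427.4, 314.0, 19.5]
tcp_rot: [3.141, -0.0, 1.835]
ft_force: [-2.5, -1.5, 10.6]
opening: 0.587
grip_force: 30.0
t: 22.1
eef_pos: [427.3, 314.0, 18.6]
tcp_rot: [-3.141, 0.0, 1.835]
ft_force: [0.2, 0.4, 0.0]
opening: 0.822
grip_force: 0.0
pos [427.9 314.3 155.5] yaw 1.835 t 22.9333 need [-334.9   37.9   35.4] turn 1.243 rows 8.126050464017958
```

```bash
python3 steer.py '[[-25,3,0,0.12,1],[-60,7,0,0.24,1],[-98,11,0,0.36,1],[-136,15,0,0.48,1],[-170,19,0,0.6,1]]' >/dev/null
python3 go.py 552 1 120 .592
```

```text
pos [489.8 152.9 152.3] yaw 1.229 t 23.35 need [-122.2  109.5   32.3] turn 0.637 rows 4.011011097643021
```

```bash
python3 steer.py '[[-28,25,6,0.12,1],[-56,50,12,0.24,1],[-84,75,18,0.36,1],[-110,98,24,0.48,1],[-118,106,30,0.6,1]]' >/dev/null
python3 steer.py '[[0,0,0,0.02,1],[0,0,0,0.02,1],[0,0,0,0.02,1]]' >/dev/null
python3 go.py 552 1 12 .592
```

```text
pos [550.5   9.2 123.1] yaw 0.618 t 24.0167 need [ -3.4   7.7 111.1] turn 0.026 rows 2.6712994986035894
```

Run:
```python
from h import *
ims=[]
for n in("top","side"):
    p,d=env.read_camera(n);np.save(f"pics/{n}1.npy",d);ims.append(cv2.resize(p[...,::-1],(400,300)))
cv2.imwrite("pics/mid.png",np.hstack(ims))
P=cloud("top",np.load("pics/top1.npy"))
for k,c,h in(("amber",(440,-216),94),("white",(454,221),94),("jar",(428,314),46)):
    S=P[(np.linalg.norm(P[...,:2]-c,axis=2)<45)&(abs(P[...,2]-h)<7)];print(k,len(S),np.round(rect(S)[:2],1) if len(S) else "")
```

```text
amber 106 [[ 441.2 -213.9]
 [  26.2   26.6]]
white 106 [[453.9 222.7]
 [ 26.1  26.5]]
jar 386 [[428.4 315.1]
 [ 53.2  54.4]]
```

View pics/mid.png

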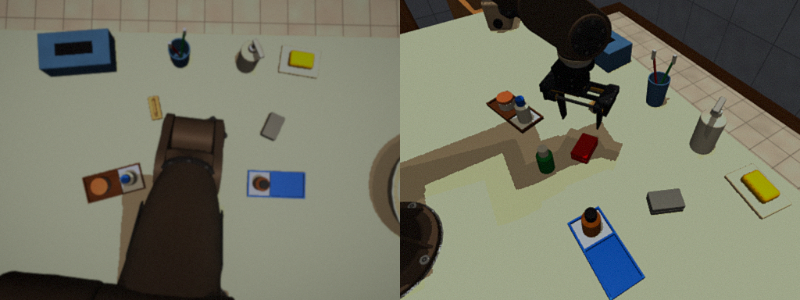

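Amber stands in the blue tray (left half, 262,183), and white and jar are in the wood tray (127,178 and 98,185). All are upright and within about 2 mm of target. The red case at (585,148) lies under the open gripper, so I'll pick it up next.

```bash
python3 steer.py '[[-3,8,15,0.026,1],[-3,8,45,0.026,1],[-3,8,75,0.026,1],[-3,8,98,0.026,1],[-3,8,110,0.026,1]]' >/dev/null
python3 steer.py '[[0,0,0,0,1],[0,0,0,0,1],[0,0,0,0,0.5],[0,0,0,0,0.4],[0,0,0,0,0.4]]'
python3 steer.py '[[0,0,0,0,0.4],[0,0,0,0,0.4],[0,0,0,0,0.4],[0,0,0,0,0.4],[0,0,0,0,0.4]]'
python3 steer.py '[[0,0,0,0,0.4],[0,0,0,0,0.4]]'
```

```text
t: 24.95
eef_pos: [553.9, 0.3, 14.9]
tcp_rot: [3.14, -0.001, 0.589]
ft_force: [0.4, 1.0, -0.6]
opening: 0.844
grip_force: 0.0
t: 25.37
eef_pos: [553.4, 0.2, 13.8]
tcp_rot: [3.141, -0.0, 0.589]
ft_force: [-0.8, 0.2, 2.8]
opening: 0.544
grip_force: 30.0
t: 25.53
eef_pos: [553.4, 0.2, 13.8]
tcp_rot: [3.141, 0.0, 0.589]
ft_force: [0.1, -0.3, 3.3]
opening: 0.541
grip_force: 30.0
```

```bash
python3 steer.py '[[0,0,-20,0,0.4],[0,0,-50,0,0.4],[0,0,-82,0,0.4],[0,0,-115,0,0.4],[0,0,-136,0,0.4]]'
python3 steer.py '[[0,0,0,-0.1,0.4],[0,0,0,-0.2,0.4],[0,0,0,-0.3,0.4],[0,0,0,-0.4,0.4],[0,0,0,-0.5,0.4]]' >/dev/null
python3 steer.py '[[0,0,0,-0.1,0.4],[0,0,0,-0.2,0.4],[0,0,0,-0.3,0.4],[0,0,0,-0.4,0.4],[0,0,0,-0.454,0.4]]' >/dev/null
python3 steer.py '[[0,0,0,0,0.4],[0,0,0,0,0.4]]'; python3 go.py 437.7 -311.8 150 1.543
```

```text
t: 25.95
eef_pos: [553.8, 0.2, 152.5]
tcp_rot: [3.14, -0.002, 0.589]
ft_force: [0.8, 0.4, -0.4]
opening: 0.54
grip_force: 30.0
t: 26.95
eef_pos: [553.3, 0.2, 149.6]
tcp_rot: [-3.141, 0.0, 1.541]
ft_force: [0.4, 0.2, -0.9]
opening: 0.546
grip_force: 30.0
pos [5.533e+02 2.000e-01 1.496e+02] yaw 1.541 t 26.95 need [-315.4 -106.2   -0.4] turn -0.002 rows 7.979611556674642
```

```bash
python3 steer.py '[[-15,-5,0,0,0.4],[-42,-14,0,0,0.4],[-72,-24,0,0,0.4],[-102,-34,0,0,0.4],[-132,-44,0,0,0.4]]' >/dev/null
python3 steer.py '[[-30,-10,0,0,0.4],[-60,-20,0,0,0.4],[-90,-30,0,0,0.4],[-120,-40,0,0,0.4],[-145,-49,0,0,0.4]]' >/dev/null
python3 steer.py '[[-20,-7,0,0,0.4],[-32,-11,0,0,0.4],[-38,-13,0,0,0.4],[-38,-13,0,0,0.4],[-38,-13,0,0,0.4]]' >/dev/null
python3 steer.py '[[0,0,0,0,0.4],[0,0,0,0,0.4],[0,0,0,0,0.4],[0,0,0,0,0.4]]';python3 go.py 437.7 -312.8 18 1.543
```

```text
t: 28.53
eef_pos: [438.9, -311.1, 149.8]
tcp_rot: [3.142, 0.0, 1.544]
ft_force: [0.7, 0.7, -0.3]
opening: 0.543
grip_force: 30.0
pos [ 438.9 -311.1  149.8] yaw 1.544 t 28.5333 need [ -1.7  -1.2 131.8] turn 0.001 rows 3.1613278341071656
```

```bash
python3 steer.py '[[-2,-1,30,0,0.4],[-2,-1,64,0,0.4],[-2,-1,94,0,0.4],[-2,-1,115,0,0.4],[-2,-1,125,0,0.4]]' >/dev/null
python3 steer.py '[[0,0,0,0,0.4],[0,0,0,0,0.4],[0,0,0,0,0.4],[0,0,0,0,0.4]]'
python3 steer.py '[[0,0,1,0,0.4],[0,0,2,0,0.4],[0,0,3,0,0.4],[0,0,4,0,0.4],[0,0,4,0,0.4]]'
python3 steer.py '[[0,0,0.5,0,0.4],[0,0,1,0,0.4],[0,0,1.5,0,0.4],[0,0,1.5,0,0.4],[0,0,1.5,0,0.4]]'
```

```text
t: 29.28
eef_pos: [438.1, -314.1, 26.1]
tcp_rot: [3.14, 0.002, 1.543]
ft_force: [-1.2, 0.4, -0.6]
opening: 0.547
grip_force: 30.0
t: 29.7
eef_pos: [437.5, -313.6, 20.7]
tcp_rot: [-3.142, 0.0, 1.543]
ft_force: [-0.9, -0.8, -0.1]
opening: 0.547
grip_force: 30.0
t: 30.12
eef_pos: [437.6, -313.6, 19.2]
tcp_rot: [-3.142, 0.0, 1.543]
ft_force: [-0.3, -0.3, -0.7]
opening: 0.541
grip_force: 30.0
```

```bash
python3 steer.py '[[0,0,0.5,0,0.4],[0,0,1,0,0.4],[0,0,1.5,0,0.4],[0,0,1.5,0,0.4],[0,0,1.5,0,0.4]]'
python3 steer.py '[[0,0,0,0,0.6],[0,0,0,0,0.7],[0,0,0,0,0.85],[0,0,0,0,1],[0,0,0,0,1]]'
python3 steer.py '[[0,0,0,0,1],[0,0,0,0,1],[0,0,-5,0,1],[0,0,-20,0,1],[0,0,-45,0,1]]' >/dev/null
python3 steer.py '[[0,0,-30,0,1],[0,0,-65,0,1],[0,0,-100,0,1],[0,0,-130,0,1],[0,0,-140,0,1]]' >/dev/null
python3 steer.py '[[-40,0,0,0,1],[-80,0,0,0,1],[-120,0,0,0,1],[-160,0,0,0,1],[-200,0,0,0,1]]'
```

```text
t: 30.53
eef_pos: [437.6, -313.6, 17.8]
tcp_rot: [3.142, 0.0, 1.543]
ft_force: [-0.2, 1.1, 1.6]
opening: 0.547
grip_force: 30.0
t: 30.95
eef_pos: [437.6, -313.7, 17.8]
tcp_rot: [3.142, 0.0, 1.543]
ft_force: [-0.1, -0.6, -1.2]
opening: 0.827
grip_force: 0.0
t: 32.2
eef_pos: [431.4, -515.2, 202.4]
tcp_rot: [-3.141, -0.0, 1.543]
ft_force: [0.5, -0.7, 1.5]
opening: 0.999
grip_force: 0.0
```

```bash
python3 steer.py '[[0,0,0,0,1],[0,0,0,0,1],[0,0,0,0,1]]' >/dev/null
python3 - <<'E'
from h import *
ims=[]
A=dict(blue=((438.8,-273.3),-1.6),wood=((438.3,276.9),-164.5))
for n in("top","side"):
    p,d=env.read_camera(n);ims.append(cv2.resize(p[...,::-1],(400,300)));P=cloud(n,d)
    for k,c,h,t in(("amber",(440,-216),94,"blue"),("red",(438,-313),36.5,"blue"),("white",(454,221),94,"wood"),("jar",(428,314),46,"wood"),("green",(430,9),90,""),("grey",(635.5,-259.5),32.5,""),("brush",(692,141),43,"")):
        S=P[(np.linalg.norm(P[...,:2]-c,axis=2)<52)&(abs(P[...,2]-h)<6)]
        if not len(S): print(n,k,"unseen");continue
        q=rect(S);o=""
        if t: a=np.radians(A[t][1]);v=np.array(q[0])-A[t][0];o=np.round([np.cos(a)*v[0]+np.sin(a)*v[1],-np.sin(a)*v[0]+np.cos(a)*v[1]],1)
        print(n,k,len(S),"z",np.median(S[:,2]).round(1),np.round(q[0],1),np.round(q[1],1),round(q[2]),"tray",o)
cv2.imwrite("pics/end.png",np.hstack(ims))
E
```

```text
top amber 105 z 92.1 [ 441.2 -213.9] [26.6 26.5] 66 tray [ 0.7 59.4]
top red 616 z 34.0 [ 437.8 -312. ] [84.1 51.7] 88 tray [  0.  -38.7]
top white 105 z 92.0 [453.8 223.3] [26.2 27.1] 38 tray [-0.6 55.8]
top jar 379 z 44.5 [428.1 315.6] [54.  54.3] 58 tray [ -0.5 -40.1]
top green 100 z 87.9 [429.8  10.1] [24.4 24.5] 1 tray 
top grey 607 z 30.1 [ 635.8 -258.2] [52.5 85.4] 65 tray 
top brush 60 z 41.0 [692.  142.8] [44.3  9.3] 13 tray 
side amber unseen
side red unseen
side white unseen
side jar unseen
side green unseen
side grey unseen
side brush unseen
```

View pics/end.png

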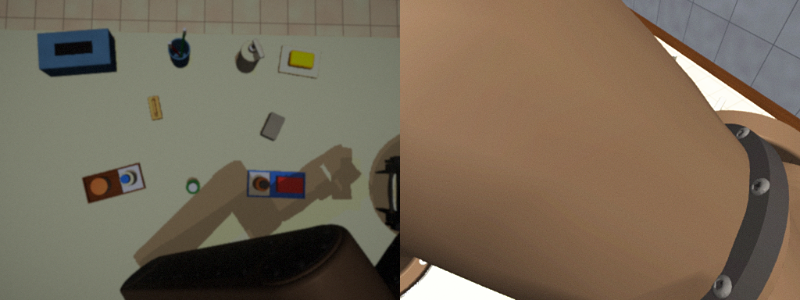

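Top view: red (291,184) and amber (261,183) sit in the blue tray, and jar (98,186) and white (126,179) in the wood tray. All four are within 2 mm of their compartment centres. The other three items haven't moved and the arm is clear, though it blocks the side camera. Handing in.

```bash
python3 -c "
from cell import env
print(env.job_done())"
```

```text
the job is handed in; nothing more can be done
None
```

Both kits are made up and handed in at about 33 s: the final top-camera check put all four items on their compartment floors within 2 mm of centre, with the green bottle, grey soap case and nail brush unmoved; no verdict was returned.

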